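# Ready the cartridge reader for a batch

### The arm

A 6-joint arm with a two-finger parallel gripper is mounted at the origin on the work surface. World frame = base frame: x ahead of the robot, y to its left, z up, the work surface at z = 0. Lengths are in mm, angles in rad, forces in N, time in s.
With the tool pointing down it reaches from about 300 to 775 mm from the base axis. Payload 14.6 kg.
Tool frame: the origin (TCP) lies on the centre line of the jaws, within the pads' length; the fingertips stand 19 mm ahead of it and the grasp point (between the pads) is the TCP (bot.tip_reach is the distance from the TCP to the fingertips, in mm); y points along the fingers, x is the direction in which the jaws open and shut, and the axes are right-handed (so a half turn about y gives the same grasp; the last joint's range is limited). The gripper opens to 85 mm and grips with 20 to 120 N. Pads are 22 mm wide; open, the fingers measure 114 mm over their backs; the gripper's body (76 mm by 85 mm) begins 54 mm behind the grasp point. The pads swing forward as they close: fully open they stand 13 mm farther back than shut.
Start: joints at [-1.187, 0.3, 1.521, -0, 1.321, -0.067], TCP at [239.619, -495.048, 250.281] pointing down, gripper open.
Joint ranges: [-3.03, 3.03], [-0.79, 2.21], [0.23, 2.52], [-1.04, 4.18], [0, 3.07], [-2.55, 2.55]. Speed limits (rad/s): [2.22, 2.22, 2.57, 3.14, 3.14, 3.14].

### API

Orientations are given as a unit quaternion [w, x, y, z].
In Python, from rig import bot gives the robot as it stands. Calls block until the motion is done:
- bot.move_to(position, orientation): joint-space move of the TCP to a pose.
- bot.servo_line(position, attitude=None, speed=150, until_force=None): straight line of the TCP; attitude=None keeps the orientation; speed is the mean speed in mm/s. With until_force (N) it stops when the force on the tool has changed by that much, and returns True; else False.
- bot.move_joints(angles): joint-space move.
- bot.move_gripper(opening, grip_force=None): finger opening in mm; grip_force is the grip in N (None keeps the last); returns when the fingers have stopped.
- bot.dwell(seconds).
- bot.ik(position, orientation): joint angles nearest the present ones, or None.
- bot.read_state(): the state.
- bot.read_camera(name): name is "side" or "top"; returns a dict with "image" (384x512x3 uint8, blue, green, red), "depth" (384x512 float32, mm along the optical axis (not along the pixel's ray), 0 where there is no reading), "fovy" (degrees; the focal length in pixels is half the picture's height over the tangent of half this angle, whatever the lens; pixels are square), "cx", "cy" (the principal point, pixels), "k1" (the pictures are not rectified: a ray, as slopes to the right and down, at radius r is drawn at 1 + k1 r^2 times it, then the intrinsics apply), "eye" and "attitude" of the camera in the world. Camera axes: x right, y down, z forward; pixel columns grow to the right and rows downward; lengths in mm; the calibration is good to about 2 mm. A picture is of the moment at which its call begins.
A pose or a line that the arm cannot do raises bot.MotionError and nothing moves.
- bot.finish_job(): hands the job in, once; it reports no verdict.
The state is a dict: "clock": time; "joint_positions": joint angles; "qvel": joint speeds; "effort": joint torques, N m; "ee_pos": TCP position; "tool_rot": TCP orientation; "ft_force": force on the tool from outside, world axes, zero at the start; "moment": the same for the moment, N m; "grip_width": finger opening in mm.
Only numpy, scipy, OpenCV 4.12 (cv2) and the standard library are available. Lean on these libraries where they do the work, as an engineer would, in place of code of your own. Each camera call takes 0.05 s, during which the arm holds its last target. There are 200 camera calls.

### The job

Get the cartridge reader ready for a batch: first turn its baseline dial until the pointer reads zero, then slide every test cartridge on the table into the sloping feed rail, low stepped nose downhill, so that they queue one behind another against the stop, and slide the steel follower weight in behind the last one. The spent-cartridge basket must also hang inside the soak tub, its bent lip hooked over the tub's rim. Do not knock over the wash bottle or the cups.

Things in the scene. Friction and masses are not known exactly. Their poses are not given: they have to be found in the camera images.
- reader: cartridge reader, fixed: white box 150 (x) x 160 (y) x 110 mm tall, display on its front (-x) face; the feed rail climbs from its +y side to a stand. Origin: centre of the underside, on the table; z up
- rail: feed rail, fixed to the reader: slippery aluminium channel (friction about 0.1) climbing at 22 degrees; things let go in it slide down. Origin: on the channel floor, centre line, at the face of the 30 mm high stop at the lower end; x uphill along the floor, z square to the floor. Channel 48 mm wide inside, side walls 14 mm high; a cartridge foot runs under its lips, the body stands up through the slot
- lip_end (a point): where the rail's two lips end, centre line, level with their top, 300 mm up the rail from the stop; axes as the rail's. From the stop to here the lips cover the channel: underside 14, top 17 mm above the floor, 30 mm slot between. Their upper ends are bent up to 21 mm over the last 13 mm above here
- tray (a point): middle of the open loading tray, on the channel floor, 360 mm up the rail from the stop; axes as the rail's. The tray has no lips and runs from 300 to 400 mm up the rail; its side guides, 14 mm high, flare from 48 to 64 mm apart. Set a cartridge down here and slide it downhill under the lips
- dial (a joint): baseline dial on the reader's top, a black bar knob turning about the vertical, rad. 0: the white line on the bar points at the long zero mark, along the reader's -x (its front). Grows clockwise seen from above; range -0.8 to 2.8, no click at zero; stays where it is left (friction 0.03 N m)
- dial_grip (a point): on the dial's axis at the height to grip: the bar is 42 mm long, 13 mm thick, from 22 mm below to 12 mm above this point, over a 46 mm disc. The frame turns with the dial: x along the bar, pointer end at -x; at dial 0 its axes are those of the reader
- cart1: test cartridge (up to four alike, some absent), 60 g: grey foot 62 (x) x 44 (y) x 10 mm; on it a white upright body, x -26 to 14, 24 wide in y, z 10 to 56 mm (pinch it across y), dark round port on top towards the tail; before it a low step, the nose, x 14 to 28, top at z 22 mm. Origin: centre of the foot's underside; x to the nose, z up
- cart2: test cartridge (up to four alike, some absent), 60 g: grey foot 62 (x) x 44 (y) x 10 mm; on it a white upright body, x -26 to 14, 24 wide in y, z 10 to 56 mm (pinch it across y), dark round port on top towards the tail; before it a low step, the nose, x 14 to 28, top at z 22 mm. Origin: centre of the foot's underside; x to the nose, z up
- cart3: test cartridge (up to four alike, some absent), 60 g: grey foot 62 (x) x 44 (y) x 10 mm; on it a white upright body, x -26 to 14, 24 wide in y, z 10 to 56 mm (pinch it across y), dark round port on top towards the tail; before it a low step, the nose, x 14 to 28, top at z 22 mm. Origin: centre of the foot's underside; x to the nose, z up
- cart4: test cartridge (up to four alike, some absent), 60 g: grey foot 62 (x) x 44 (y) x 10 mm; on it a white upright body, x -26 to 14, 24 wide in y, z 10 to 56 mm (pinch it across y), dark round port on top towards the tail; before it a low step, the nose, x 14 to 28, top at z 22 mm. Origin: centre of the foot's underside; x to the nose, z up
- follower: follower weight, steel, about 200 g: foot 46 (x) x 44 (y) x 10 mm, on it an upright block 26 (x) x 24 (y) mm, z = 10 to 56 mm, pinched across y. Goes into the rail with its x along the rail, either way round. Origin: centre of the underside, z up
- tub: soak tub, fixed, white, open-topped: 150 (x) x 130 (y) x 120 mm tall, walls and floor 5 mm thick, rim at z = 120 mm. Origin: centre of the underside, z up
- basket: spent-cartridge basket, steel, about 120 g: 56 (x) x 70 (y) mm, wire sides 60 mm tall, back plate at x 24 to 28, 96 mm tall, bent over into a lip to +x and down: gap for a rim x 28 to 40, lip underside z = 92, outer leg x 40 to 44 down to z = 68 mm. Origin: centre of the underside, z up. Hung, its underside is 28 mm above the table; any side of the tub will do
- basket_tab (a point): where to pinch the basket: in the black grip tab on top of the lip, 10 mm thick (x), 36 mm wide (y), from 24 mm below this point (the lip's top) to 22 mm above; pinched across x. 34 mm to +x of the basket's origin and 120 mm above its underside; axes as the basket's
- wash_bottle: white wash bottle, 68 mm across, 150 mm tall (200 mm with its spout), loose. Origin: centre of the underside
- cup_a: clear plastic cup, 68 mm across the mouth, 85 mm tall, loose. Origin: centre of the underside
- cup_b: clear plastic cup, 68 mm across the mouth, 85 mm tall, loose. Origin: centre of the underside

How it is judged:
By the outcome, as a careful person would: the job done as asked, in the order asked, and still so for the second after the job is handed in, with the robot touching nothing.
Of cart1, cart2, cart3, cart4 only 3 to 4 are there at a start; the rules pass over those that are not, and their reading is None.
At some moment in a run one of cart1, cart2, cart3, cart4, follower may be knocked a few centimetres aside while the robot is not near it.
It also fails if it takes over 210 s, if anything falls off the work surface, if the arm or the gripper's body presses on something with over 40 N, if the wrist force passes 120 N, or if a joint passes its speed limit or range.

## Working session

There is one attempt and no reset: what is moved stays moved. The work goes in short steps, each a Python script; the robot and the scene stay as the last script left them, time stands still between calls to the robot, and variables do not carry over. Pictures are saved under pics/ and viewed, about 12 in all and at most 16, crops included, and the job is handed in when it is done.

```bash
ls; mkdir -p pics; cat > h.py <<'E'
import numpy as np, cv2
from scipy.spatial.transform import Rotation as R
from rig import bot
def quat(r): q=r.as_quat(); return [q[3],q[0],q[1],q[2]]
def rot(q): return R.from_quat([q[1],q[2],q[3],q[0]])
class Cam:
    def __init__(s,name):
        c=bot.read_camera(name); s.c=c; s.im=c['image']; s.d=c['depth']
        h,w=s.d.shape; s.f=h/2/np.tan(np.radians(c['fovy'])/2)
        s.K=np.array([[s.f,0,c['cx']],[0,s.f,c['cy']],[0,0,1]]); s.D=np.array([c['k1'],0,0,0.])
        s.M=rot(c['attitude']).as_matrix(); s.eye=np.array(c['eye'])
    def ray(s,px):
        p=cv2.undistortPoints(np.array(px,float).reshape(-1,1,2),s.K,s.D).reshape(-1,2)
        return np.c_[p,np.ones(len(p))]@s.M.T
    def onz(s,px,z): r=s.ray(px); return s.eye+r*((z-s.eye[2])/r[:,2:])
    def at(s,px):
        px=np.array(px).reshape(-1,2); d=s.d[px[:,1].astype(int),px[:,0].astype(int)]
        return s.eye+s.ray(px)*d[:,None]
    def cloud(s):
        h,w=s.d.shape; u,v=np.meshgrid(np.arange(w),np.arange(h))
        return (s.eye+s.ray(np.c_[u.ravel(),v.ravel()])*s.d.reshape(-1,1)).reshape(h,w,3)
    def proj(s,P):
        P=(np.array(P,float).reshape(-1,3)-s.eye)@s.M
        return cv2.projectPoints(P,np.zeros(3),np.zeros(3),s.K,s.D)[0].reshape(-1,2)
    def save(s,n,box=None,k=1):
        im=s.im
        if box: x0,y0,x1,y1=box; im=im[y0:y1,x0:x1]
        cv2.imwrite('pics/'+n,cv2.resize(im,None,fx=k,fy=k,interpolation=cv2.INTER_CUBIC))
def down(a):  # tool down, jaw axis x at yaw a
    x=np.array([np.cos(a),np.sin(a),0]);
    return x
E
python3 - <<'E'
from h import *
st=bot.read_state(); print(st); print(rot(st['tool_rot']).as_matrix().round(3))
for n in('top','side'):
    c=Cam(n); print(n,c.eye,c.M.round(3).tolist(),c.f,c.c['cx'],c.c['cy'],c.c['k1']); c.save(n+'0.png',k=1.5)
E
```

```text
pics
{'clock': 0.0, 'joint_positions': array([-1.18660126e+00,  3.00447022e-01,  1.52163452e+00, -2.13788472e-05,
        1.32069182e+00, -6.66217375e-02]), 'qvel': array([-4.47780036e-05, -3.19289696e-04, -8.16111759e-05,  1.16681496e-03,
        1.15626014e-03,  1.73501239e-03]), 'effort': array([ 2.23801224e-03, -5.43497229e+01, -3.61786330e+01,  3.95423513e-05,
        4.07210842e-03,  1.11574826e-05]), 'ee_pos': array([ 239.53126163, -494.84465666,  249.71190216]), 'tool_rot': array([ 0.59934343, -0.59886571,  0.37594001, -0.37525514]), 'ft_force': array([ 0.02879576,  0.15916041, -0.26432573]), 'moment': array([-0.07121381, -0.02552198,  0.00513149]), 'grip_width': 85.43717603627901}
[[ 0.436 -0.     0.9  ]
 [-0.9    0.001  0.436]
 [-0.001 -1.     0.   ]]
top [ 538.50466634    8.45180359 1173.27973389] [[0.022, -0.998, 0.056], [-1.0, -0.023, -0.021], [0.022, -0.055, -0.998]] 355.622716690303 254.82247061052246 189.52096967216534 0.028229088850108247
side [458.59971418 953.71049854 778.32826318] [[-0.993, -0.045, 0.113], [-0.119, 0.55, -0.827], [-0.025, -0.834, -0.551]] 456.03428673354546 251.8575279672841 183.00867809142264 -0.05089600222504126
```

View pics/top0.png

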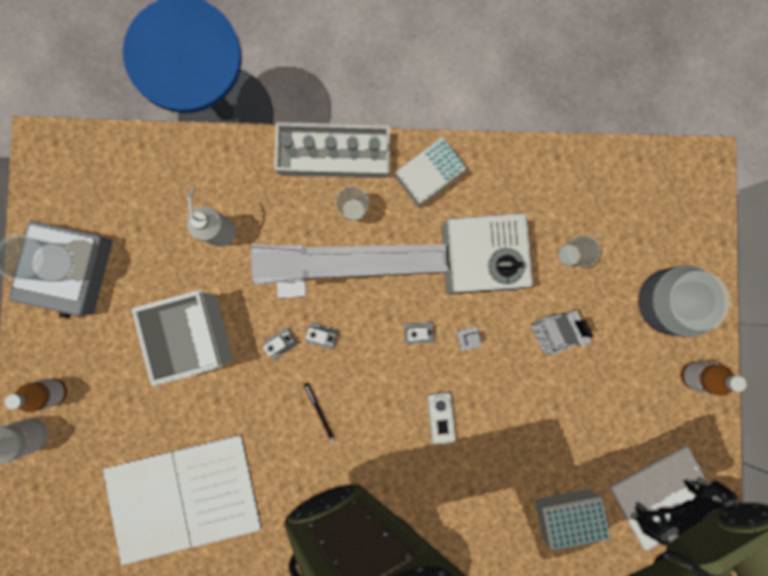

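View pics/side0.png

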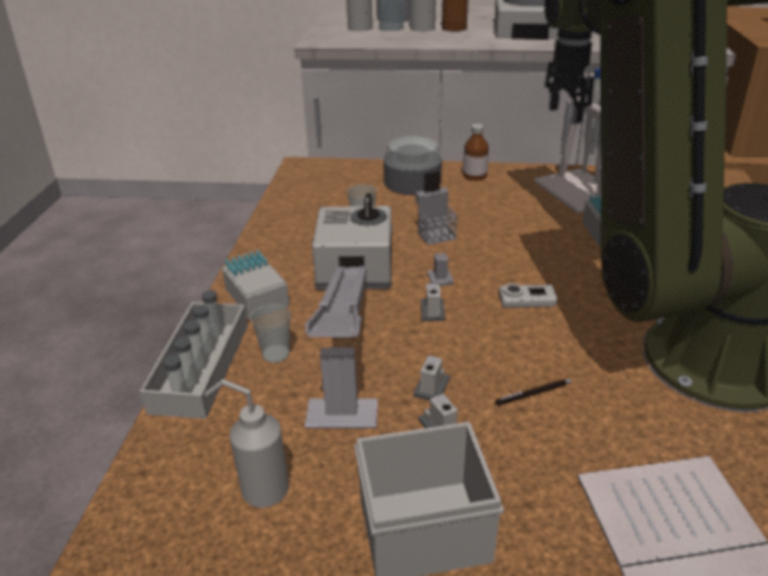

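Three cartridges sit at (278,345), (321,336) and (419,333) in the 1.5x top picture. The follower is at (469,338), the basket at (562,332) with its lip to the right, the tub at (182,336) and the dial at (507,266). The rail runs left (+y).

```bash
python3 - <<'E'
from h import *
t=Cam('top'); t.save('t1.png',(85,130,405,260),2.5)
s=Cam('side'); s.save('s1.png',(200,150,320,300),4)
C=t.cloud(); z=C[...,2]; print('table z', np.median(z[250:280,180:220]), z[250:280,180:220].std())
for n,(x0,y0,x1,y1),lo,hi in [('A',(172,216,200,240),35,75),('B',(200,212,228,236),35,75),('C',(266,212,292,234),35,75),('F',(300,214,326,236),35,75),('Afoot',(172,216,200,240),6,75),('Bfoot',(200,212,228,236),6,75),('Cfoot',(266,212,292,234),6,75),('Ffoot',(300,214,326,236),6,75),('tubrim',(85,190,160,260),112,130),('basket',(350,200,400,240),8,150),('tab',(350,200,400,240),100,160),('reader',(290,138,360,200),100,118),('knob',(320,160,355,195),125,160),('bottle',(110,120,180,170),20,220),('cupa',(222,120,250,150),20,120),('cupb',(365,150,405,185),20,120)]:
    q=C[y0:y1,x0:x1].reshape(-1,3); q=q[(q[:,2]>lo)&(q[:,2]<hi)]
    if len(q)<5: print(n,len(q)); continue
    r=cv2.minAreaRect(q[:,:2].astype(np.float32))
    print(n,len(q),'mean',q.mean(0).round(1),'med z',np.median(q[:,2]).round(1),'rect',np.round(r[0],1),np.round(r[1],1),round(r[2],1))
# rail samples along
for u in range(168,300,12):
    col=C[158:196,u]; print(u,[f"{p[0]:.0f},{p[1]:.0f},{p[2]:.0f}" for p in col[::4]])
E
```

```text
table z 0.33110682884137077 47.97362712459865
A 107 mean [469.3 207.1  56. ] med z 56.6 rect [468.6 208.1] [23.2 39.9] 35.3
B 108 mean [492.1 120.5  55.5] med z 56.3 rect [491.4 121.1] [39.9 24.4] 74.8
C 103 mean [499.8 -88.3  55.8] med z 56.5 rect [499.5 -89.1] [23.7 40.1] 6.3
F 73 mean [ 490.5 -203.8   54.8] med z 55.9 rect [ 490.5 -204.7] [23.6 25.2] 15.7
Afoot 269 mean [473.  201.1  30.8] med z 23.2 rect [474.9 206.5] [74.2 86.9] 1.2
Bfoot 254 mean [491.3 113.5  31.4] med z 21.9 rect [493.7 114.4] [61.5 50.9] 75.0
Cfoot 255 mean [501.1 -93.3  30.3] med z 19.1 rect [500.4 -97.7] [43.5 67.7] 5.6
Ffoot 195 mean [ 491.2 -201.7   27.7] med z 12.6 rect [ 490.3 -200.8] [62.  63.8] 13.2
tubrim 438 mean [486.6 390.6 119.3] med z 119.6 rect [486.1 387.7] [150.  133.7] 16.7
basket 589 mean [ 512.5 -394.4   70. ] med z 63.4 rect [ 508.9 -388.3] [70.1 71.9] 25.7
tab 108 mean [ 520.8 -408.9  128.2] med z 131.5 rect [ 518.7 -409.7] [66.5 15.2] 24.2
reader 2446 mean [ 669.2 -223.2  110.9] med z 111.0 rect [ 668.2 -227.8] [149.8 163.5] 5.6
knob 87 mean [ 639.9 -256.8  150.9] med z 153.6 rect [ 63
[... 1162 characters left out ...]
,35,1', '694,35,-0', '665,32,132', '655,32,115', '642,32,120', '631,31,115', '617,31,133', '614,33,5', '601,33,-1', '588,33,0']
252 ['708,-4,2', '695,-5,1', '667,-4,119', '657,-4,102', '645,-4,100', '631,-4,119', '619,-5,119', '615,-6,-2', '602,-7,-3', '589,-7,2']
264 ['709,-44,2', '696,-44,2', '670,-40,102', '660,-41,84', '648,-41,84', '634,-41,103', '622,-41,97', '616,-46,-1', '603,-46,1', '590,-47,-0']
276 ['710,-84,1', '697,-84,1', '672,-77,91', '662,-79,70', '650,-79,72', '636,-78,90', '631,-86,-3', '617,-86,-1', '604,-86,2', '591,-86,-1']
288 ['711,-124,-0', '698,-124,1', '676,-116,71', '665,-118,57', '652,-119,54', '638,-117,72', '631,-125,4', '618,-126,1', '605,-126,1', '591,-126,1']
```

View pics/t1.png

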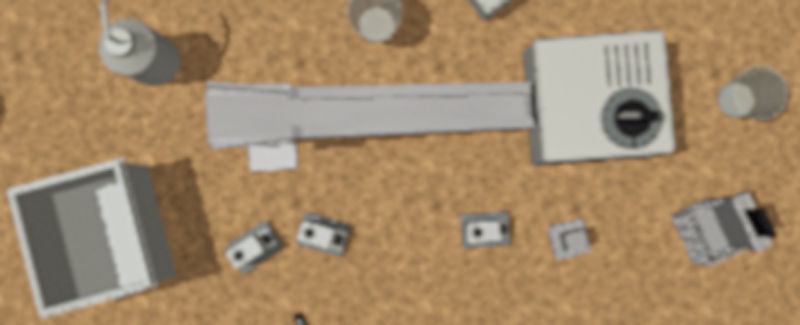

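View pics/s1.png

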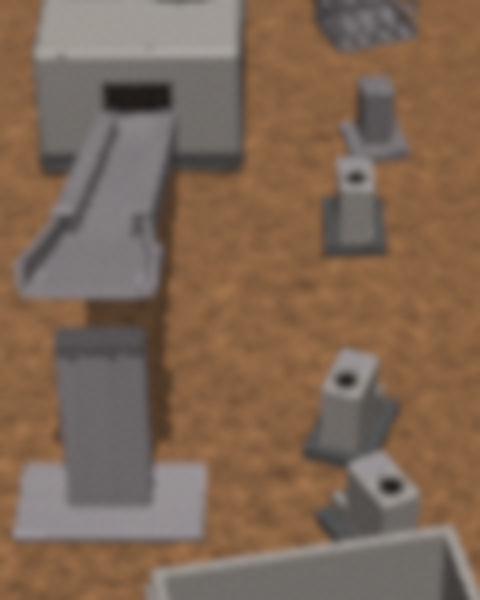

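The top picture gives each cartridge's direction: all noses point roughly -y (right). The dial bar lies along world y. Next I'll refine the rail, dial and basket from averaged depth.

```bash
cat >> h.py <<'E'
def avg(name,n=6):
    cs=[Cam(name) for _ in range(n)]; c=cs[0]
    d=np.array([k.d for k in cs]); d[d==0]=np.nan; c.d=np.nan_to_num(np.nanmedian(d,0)); return c
def find(c):
    """upright bodies on the table: list of (kind, origin xy, yaw, rect)"""
    C=c.cloud(); x,y,z=C[...,0],C[...,1],C[...,2]
    m=((z>38)&(z<75)&(x>380)&(x<585)&(y>-330)&(y<310)).astype(np.uint8)
    n,l,stt,_=cv2.connectedComponentsWithStats(m); out=[]
    for i in range(1,n):
        if not 40<stt[i,4]<180: continue
        q=C[l==i]; q=q[q[:,2]>48]
        if len(q)<30: continue
        (cx,cy),(w,h),a=cv2.minAreaRect(q[:,:2].astype(np.float32))
        a=np.radians(a)+(0 if w>h else np.pi/2); L,S=max(w,h),min(w,h)
        if not(20<L<48 and 15<S<32): continue
        ctr=np.array([cx,cy]); d=np.array([np.cos(a),np.sin(a)])
        kind='cart' if L>33 else 'foll'
        if kind=='cart':
            P=C[(z>13)&(z<30)&(np.hypot(x-cx,y-cy)<45)][:,:2]-ctr
            s=P@d; t=np.abs(P[:,0]*d[1]-P[:,1]*d[0]); k=(np.abs(s)>22)&(np.abs(s)<36)&(t<12)
            sc=(np.sum(s[k]>0)-np.sum(s[k]<0))
            if sc<0: d=-d
            ctr=ctr+6*d
        else: sc=0
        out.append((kind,ctr.round(1),round(float(np.arctan2(d[1],d[0])),3),(round(L,1),round(S,1)),int(sc),[int(v) for v in stt[i,:2]]))
    return out
E
python3 - <<'E'
from h import *
t=avg('top',8)
for o in find(t): print(o)
C=t.cloud()
q=C[150:200,160:310].reshape(-1,3); q=q[(q[:,2]>40)&(q[:,0]>585)&(q[:,0]<690)&(q[:,1]>-135)]
yaw=np.radians(5.5)
for it in range(4):
    u=np.array([-np.sin(yaw),np.cos(yaw)]); n=np.array([np.cos(yaw),np.sin(yaw)])
    s=q[:,:2]@u; w=q[:,:2]@n; w0=np.median(w)
    # floor offset
    hh=q[:,2]-s*np.tan(np.radians(22)); 
    f=np.median(hh[(np.abs(w-w0)<10)]); hn=(hh-f)*np.cos(np.radians(22))
    mids=[];ss=[];wd=[]
    for a in np.arange(-130,110,8):
        k=(s-s.min()*0>a)&(s<a+12)&(hn>13)&(hn<21)
        if k.sum()>6: mids.append((w[k].min()+w[k].max())/2); wd.append(np.ptp(w[k])); ss.append(a+6)
    p=np.polyfit(ss,mids,1); yaw-=np.arctan(p[0])
print('yaw',np.degrees(yaw),'w0',np.polyval(p,0),'resid',np.std(mids-np.polyval(p,ss)),'wd',np.median(wd),'floor z at s=0',f)
print('floor-only slope',np.polyfit(s[np.abs(w-p[1])<9],q[np.abs(w-p[1])<9][:,2],1))
k=np.abs(w-p[1])<9; print('s max',np.sort(s[k])[-12:].round(1))
kk=(np.abs(np.abs(w-p[1])-19)<5)&(s>60)&(s<180); o=np.argsort(s[kk]); print(np.c_[s[kk],hn[kk]][o].round(0)[::2].tolist())
# reader
r=C[135:205,285:365].reshape(-1,3); r=r[(r[:,2]>106)&(r[:,2]<116)]; print('reader',cv2.minAreaRect(r[:,:2].astype(np.float32)))
k=C[160:195,318:358].reshape(-1,3); k=k[(k[:,2]>143)&(k[:,2]<165)]; print('knob',k.mean(0),np.median(k[:,2]),cv2.minAreaRect(k[:,:2].astype(np.float32)))
b=C[195:245,350:410].reshape(-1,3); b=b[(b[:,2]>128)&(b[:,2]<160)]; print('tab',len(b),b.mean(0),np.median(b[:,2]),cv2.minAreaRect(b[:,:2].astype(np.float32)))
b=C[195:245,350:410].reshape(-1,3); b=b[(b[:,2]>85)&(b[:,2]<108)]; print('lip',len(b),b.mean(0),cv2.minAreaRect(b[:,:2].astype(np.float32)))
b=C[180:265,80:165].reshape(-1,3); b=b[(b[:,2]>112)&(b[:,2]<127)]; print('tub',len(b),cv2.minAreaRect(b[:,:2].astype(np.float32)))
a=cv2.resize(t.im[155:200,312:364],None,fx=7,fy=7,interpolation=cv2.INTER_CUBIC)
s_=Cam('side'); b=cv2.resize(s_.im[125:170,205:265],None,fx=7,fy=7,interpolation=cv2.INTER_CUBIC)
cv2.imwrite('pics/dial.png',np.hstack([a,b]))
E
```

```text
('cart', array([490. , 115.4]), -1.835, (39.5, 23.9), -29, [204, 218])
('cart', array([500.2, -95.3]), -1.461, (38.9, 23.7), -24, [271, 218])
('foll', array([ 490.5, -204.9]), 1.841, (25.3, 23.7), 0, [310, 222])
('cart', array([472. , 203.3]), -0.955, (39.1, 23.1), -30, [175, 224])
yaw 5.572854238879584 w0 642.9721403839959 resid 0.4605113714903999 wd 54.188342567258246 floor z at s=0 127.90269577469549
floor-only slope [  0.40345532 127.88405219]
s max [162.7 162.8 162.8 163.  163.3 164.9 165.1 165.5 165.6 165.6 165.9 168.4]
[[60.0, 17.0], [62.0, -0.0], [62.0, 16.0], [63.0, 16.0], [63.0, 16.0], [65.0, 18.0], [65.0, 16.0], [65.0, 15.0], [65.0, 17.0], [68.0, 1.0], [68.0, 17.0], [68.0, 15.0], [68.0, 16.0], [71.0, -1.0], [71.0, 17.0], [71.0, 16.0], [71.0, 16.0], [73.0, 18.0], [73.0, 18.0], [73.0, 18.0], [75.0, 21.0], [76.0, 19.0], [76.0, 19.0], [76.0, -1.0], [78.0, 20.0], [78.0, 21.0], [78.0, 20.0], [78.0, 20.0], [81.0, 0.0], [83.0, -1.0], [84.0, 0.0], [84.0, -1.0], [86.0, -1.0], [86.0, -0.0], [86.0, 1.0], [87.0, -0.0], [89.0, 0.0], [89.0, 0.0], [89.0, 1.0], [91.0, 0.0], [92.0, -0.0], [
[... 1493 characters left out ...]
668.2425537109375, -227.6143341064453), (149.37881469726562, 162.37704467773438), 5.4778313636779785)
knob [ 640.2148302  -258.94062418  153.50239288] 154.4788067779847 ((640.2495727539062, -259.4202880859375), (11.540430068969727, 43.309104919433594), 0.8356696367263794)
tab 60 [ 520.35821829 -410.12218915  140.27838216] 142.3101931592346 ((520.787841796875, -411.46710205078125), (33.972496032714844, 9.82244873046875), 26.85272216796875)
lip 136 [ 520.25877683 -408.21667833   96.22139394] ((520.1083984375, -412.2179260253906), (69.71319580078125, 19.981380462646484), 24.937471389770508)
tub 441 ((485.7840576171875, 388.3561706542969), (149.884765625, 131.94766235351562), 16.748939514160156)
```

View pics/dial.png

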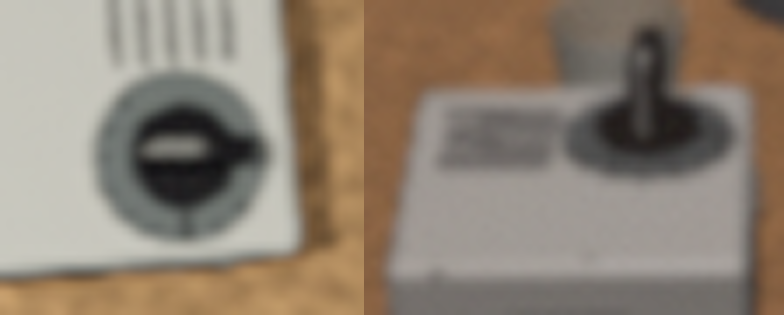

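The white line is on the +y end, left of centre in the left crop at (170,147), and the zero mark is at (185,220). That puts the dial at about +1.65, so it needs about 94.7° anticlockwise. I'll turn it now.

```bash
cat >> h.py <<'E'
def tool(a,tilt=None):
    """tool down, jaw axis at yaw a"""
    x=np.array([np.cos(a),np.sin(a),0]); y=np.array([0,0,-1.]); return quat(R.from_matrix(np.c_[x,y,np.cross(x,y)]))
def best(poses,lim=2.4):
    """poses: list of (pos, fn(flip)->quat). choose the flip with the smallest worst |j6|"""
    r=[]
    for fl in (0,np.pi):
        js=[bot.ik(p,f(fl)) for p,f in poses]
        r.append(9 if any(j is None for j in js) else max(abs(j[5]) for j in js))
    print('flip j6',np.round(r,2)); return (0,np.pi)[int(np.argmin(r))]
def line(p,q=None,speed=150,f=None): return bot.servo_line([float(v) for v in p],q,speed=speed,until_force=f)
def fz(): return np.round(bot.read_state()['ft_force'],1)
E
python3 - <<'E'
from h import *
P=np.array([640.2,-259.4,144]); a0=np.radians(0.84); a1=np.radians(95.55); H=P+[0,0,110]
fl=best([(H,lambda f:tool(a0+f)),(P,lambda f:tool(a1+f)),(P,lambda f:tool(a0+f))])
print(bot.ik(P,tool(a0+fl)),bot.ik(P,tool(a1+fl)))
bot.move_gripper(50,40)
bot.move_to(list(H),tool(a0+fl)); line(P)
print(fz()); bot.move_gripper(5,40); print(bot.read_state()['grip_width'],fz())
for k in np.linspace(0,1,5)[1:]: bot.move_to(list(P),tool(a0+fl+k*(a1-a0)))
s=bot.read_state(); print(s['ee_pos'],fz(),rot(s['tool_rot']).as_matrix()[:,0],s['grip_width'],s['joint_positions'])
bot.dwell(.3); bot.move_gripper(45); line(H)
bot.move_joints([-1.187,0.3,1.521,0,1.321,-0.067]); print(bot.read_state()['clock'])
t=avg('top',6); C=t.cloud()
k=C[160:195,318:358].reshape(-1,3); k=k[(k[:,2]>143)&(k[:,2]<165)]; print('knob',k.mean(0),cv2.minAreaRect(k[:,:2].astype(np.float32)))
for o in find(t): print(o)
t.save('dial2.png',(312,155,364,200),7)
E
```

```text
flip j6 [2.11 9.  ]
[-4.37979171e-01  7.06778140e-01  1.17044848e+00 -4.44089210e-16
  1.26436604e+00 -4.52639937e-01] [-4.37979171e-01  7.06778140e-01  1.17044848e+00 -4.44089210e-16
  1.26436604e+00 -2.10564127e+00]
[0.1 0.8 1. ]
12.822487304106327 [-2.4  0.5  5.2]
[ 639.94787772 -259.88133371  144.80173182] [-6.7 -0.4  7.3] [-9.68342456e-02  9.95300243e-01 -7.44464673e-04] 12.24522662865844 [-4.38526552e-01  7.05794508e-01  1.17015116e+00 -7.67441591e-04
  1.26542171e+00 -2.10607841e+00]
9.3667
knob [ 640.58425771 -257.52761546  153.43145407] ((640.312744140625, -258.78338623046875), (41.2947998046875, 12.939959526062012), 7.354319095611572)
('cart', array([490.1, 115.4]), -1.827, (39.6, 23.8), -29, [204, 218])
('cart', array([500.2, -95.3]), -1.463, (39.0, 23.7), -24, [271, 218])
('foll', array([ 490.4, -204.9]), 1.827, (25.3, 23.4), 0, [310, 222])
('cart', array([471.9, 203.3]), -0.96, (39.0, 23.0), -28, [175, 224])
```

View pics/dial2.png

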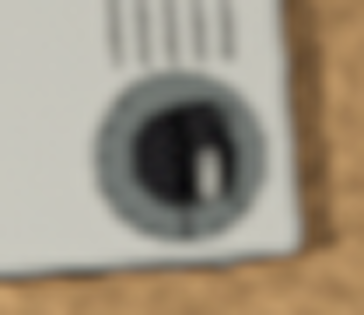

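The dial reads zero. The tool yaw was 95.56° against a reader yaw of 5.57°+90°, and the white line now runs toward the zero mark. Next is the first cartridge.

```bash
cat >> h.py <<'E'
yw=np.radians(5.573); _u=np.array([-np.sin(yw),np.cos(yw),0]); _n=np.array([np.cos(yw),np.sin(yw),0])
s22,c22=np.sin(np.radians(22)),np.cos(np.radians(22)); EZ=np.array([0,0,1.])
RO=642.97*_n-206*_u+44.7*EZ; RX=_u*c22+s22*EZ; RZ=-_u*s22+c22*EZ; RY=np.cross(RZ,RX)
def rail(x,y,z): return RO+x*RX+y*RY+z*RZ
def rq(fl): x=-RY*np.cos(fl); y=-RZ; return quat(R.from_matrix(np.c_[x,y,np.cross(x,y)]))
VIEW=[-1.187,0.3,1.521,0,1.321,-0.067]
def load(ctr,yaw,off,c=350,gz=45,rel=36,grip=40):
    """pick by the body (off = body centre along its x) and set down in the tray at c, let go"""
    d=np.array([np.cos(yaw),np.sin(yaw)]); p=np.r_[np.array(ctr)+off*d,gz]; a=yaw+np.pi/2; T=rail(c-off,0,gz)
    fl=best([(p,lambda f:tool(a+f)),(T,rq)])
    bot.move_gripper(48,grip); bot.move_to(list(p+[0,0,90]),tool(a+fl)); line(p+[0,0,.5])
    bot.move_gripper(10,grip); w=bot.read_state()['grip_width']; print('grip',w,fz())
    line(p+[0,0,200],speed=250)
    if w<15: print('MISSED'); return False
    bot.move_to(list(T+60*RZ),rq(fl)); line(T+6*RZ); hit=line(T-3*RZ,speed=20,f=4)
    e=bot.read_state()['ee_pos']; print('contact',hit,'rail xyz',[round(float((e-RO)@v),1) for v in(RX,RY,RZ)],fz(),'w',bot.read_state()['grip_width'])
    bot.move_gripper(rel); bot.dwell(.3); line(e+90*RZ,speed=200); return True
E
python3 - <<'E'
from h import *
print(load([472,203.3],-0.957,-6))
bot.move_joints(VIEW); print(bot.read_state()['clock'])
t=avg('top',5); s=Cam('side')
for o in find(t): print(o)
a=cv2.resize(t.im[145:245,160:370],None,fx=2.6,fy=2.6,interpolation=cv2.INTER_CUBIC)
b=cv2.resize(s.im[120:240,190:280],None,fx=260/120,fy=260/120,interpolation=cv2.INTER_CUBIC)
cv2.imwrite('pics/c1.png',np.hstack([a,b]))
E
```

```text
flip j6 [0.27 9.  ]
grip 23.300016685921335 [-0.3 -0.7  7.8]
contact True rail xyz [356.1, -0.4, 46.0] [ 0.1 -0.3  4.4] w 23.407038463205005
True
20.0
('cart', array([490. , 115.5]), -1.823, (39.8, 24.1), -29, [204, 218])
('cart', array([500.2, -95.4]), -1.462, (39.0, 23.8), -24, [271, 218])
('foll', array([ 490.4, -205.1]), 1.827, (25.4, 23.5), 0, [310, 222])
```

View pics/c1.png

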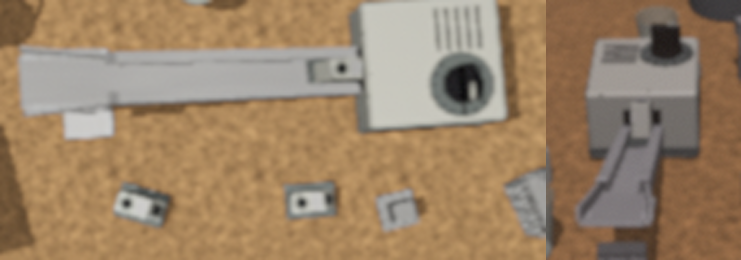

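Cartridge 1 is down against the stop. Its body is at (345,68) with the port on the uphill tail side, and the grey strip to its left is the tilted tail face. Next, cartridges 2 and 3, looking again before each pick.

```bash
cat >> h.py <<'E'
def bodies(c):
    """rail x of body tops in the rail"""
    C=c.cloud().reshape(-1,3)-RO; P=np.c_[C@RX,C@RY,C@RZ]
    q=P[(P[:,2]>48)&(P[:,2]<64)&(np.abs(P[:,1])<14)&(P[:,0]<410)&(P[:,0]>-20)]
    h,e=np.histogram(q[:,0],bins=np.arange(-20,410,8)); print('rail body tops x:',[(int(a),int(n)) for a,n in zip(e,h) if n>2])
E
python3 - <<'E'
from h import *
for k in range(2):
    t=avg('top',4); bodies(t); c=[o for o in find(t) if o[0]=='cart']; print(c)
    o=max(c,key=lambda o:o[1][1])
    if not load(o[1],o[2],-6): break
    bot.move_joints(VIEW); print(bot.read_state()['clock'])
t=avg('top',5); s=Cam('side'); bodies(t)
for o in find(t): print(o)
a=cv2.resize(t.im[145:245,160:370],None,fx=2.6,fy=2.6,interpolation=cv2.INTER_CUBIC)
b=cv2.resize(s.im[120:240,190:280],None,fx=260/120,fy=260/120,interpolation=cv2.INTER_CUBIC)
cv2.imwrite('pics/c3.png',np.hstack([a,b]))
E
```

```text
rail body tops x: [(12, 22), (20, 16), (28, 18), (36, 22), (44, 22), (52, 26), (60, 4)]
[('cart', array([490. , 115.5]), -1.835, (39.5, 23.9), -28, [204, 218]), ('cart', array([500.1, -95.3]), -1.463, (38.9, 23.8), -24, [271, 218])]
flip j6 [0.43 9.  ]
grip 23.851171161170882 [-1.1 -0.4  6.3]
contact True rail xyz [356.0, -0.4, 45.9] [ 0.3 -0.8  2.8] w 23.63090064044828
30.5417
rail body tops x: [(12, 21), (20, 17), (28, 17), (36, 23), (44, 20), (52, 28), (76, 6), (84, 19), (92, 20), (100, 19), (108, 19), (116, 25)]
[('cart', array([500.1, -95.4]), -1.463, (38.9, 23.7), -24, [271, 218])]
flip j6 [0.36 9.  ]
grip 23.27527966288818 [-1.2 -0.5  8.2]
contact True rail xyz [356.0, -0.4, 45.9] [-0.1 -1.1  3.7] w 23.577202985313036
40.6083
rail body tops x: [(12, 20), (20, 17), (28, 18), (36, 20), (44, 21), (52, 30), (76, 6), (84, 18), (92, 20), (100, 20), (108, 19), (116, 24), (140, 10), (148, 25), (156, 21), (164, 24), (172, 24), (180, 18)]
('foll', array([ 490.6, -204.9]), 1.827, (24.9, 23.6), 0, [310, 222])
```

View pics/c3.png

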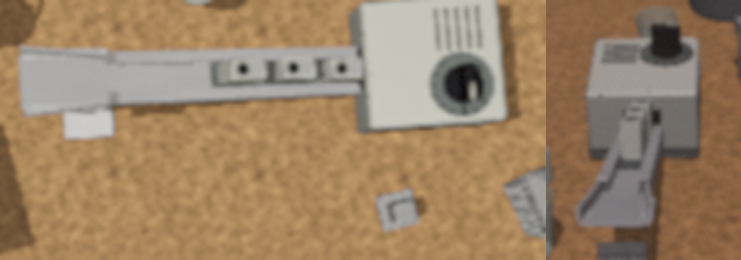

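Three cartridges are queued at a pitch of about 64 mm in the rail. The follower is next, along its longer (26 mm) axis.

```bash
python3 - <<'E'
from h import *
t=avg('top',4); o=[o for o in find(t) if o[0]=='foll'][0]; print(o)
load(o[1],o[2]-np.pi,0,grip=60)
bot.move_joints(VIEW); print(bot.read_state()['clock'])
t=avg('top',5); s=Cam('side'); bodies(t); print(find(t))
a=cv2.resize(t.im[145:245,160:370],None,fx=2.6,fy=2.6,interpolation=cv2.INTER_CUBIC)
b=cv2.resize(s.im[120:240,190:280],None,fx=260/120,fy=260/120,interpolation=cv2.INTER_CUBIC)
cv2.imwrite('pics/f.png',np.hstack([a,b]))
C=t.cloud()
b=C[195:245,350:410].reshape(-1,3); b=b[(b[:,2]>128)&(b[:,2]<160)]; print('tab',len(b),b.mean(0),np.median(b[:,2]),cv2.minAreaRect(b[:,:2].astype(np.float32)))
b=C[195:245,350:410].reshape(-1,3); b=b[(b[:,2]>85)&(b[:,2]<108)]; print('lip',len(b),cv2.minAreaRect(b[:,:2].astype(np.float32)))
E
```

```text
('foll', array([ 490.5, -204.9]), 1.835, (25.3, 23.8), 0, [310, 222])
flip j6 [0.73 9.  ]
grip 23.345403852651646 [-1.7 -0.7  7.5]
contact True rail xyz [350.0, -0.5, 46.2] [ 0.2 -1.4  4.3] w 23.257448100692464
50.9917
rail body tops x: [(12, 18), (20, 17), (28, 17), (36, 22), (44, 21), (52, 26), (60, 5), (76, 6), (84, 18), (92, 21), (100, 19), (108, 19), (116, 25), (140, 9), (148, 26), (156, 20), (164, 24), (172, 24), (180, 18), (196, 10), (204, 25), (212, 26), (220, 19)]
[]
tab 62 [ 520.91874414 -409.84903404  139.85592002] 141.72769150724446 ((520.7523193359375, -411.4039001464844), (34.797183990478516, 10.550195693969727), 23.462419509887695)
lip 137 ((520.1149291992188, -411.79119873046875), (69.488037109375, 20.324018478393555), 25.440019607543945)
```

View pics/f.png

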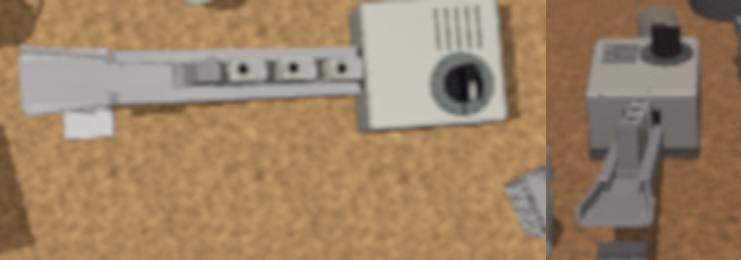

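The follower is seated behind the third cartridge, with body tops from 196 to 228 along the rail, and nothing is left on the table. Next I'll carry the basket to the tub's -y wall, staying clear of the rail.

```bash
python3 - <<'E'
from h import *
a=np.radians(-64.9); P=np.array([520.6,-411.5,122]); b=np.radians(16.75-90)
T=np.array([485.8,388.4,0])+62.5*np.array([np.cos(b),np.sin(b),0])
fl=best([(P,lambda f:tool(a+f)),(T+[0,0,260],lambda f:tool(b+f)),(T+[0,0,150],lambda f:tool(b+f))])
bot.move_gripper(45,60); bot.move_to(list(P+[0,0,90]),tool(a+fl)); line(P)
bot.move_gripper(3,60); print('w',bot.read_state()['grip_width'],fz())
line(P+[0,0,160],speed=150); print(fz())
line([470,-280,285],speed=200); line([470,200,285],tool(b+fl),speed=200); line(T+[0,0,270],tool(b+fl),speed=150)
line(T+[0,0,186],speed=80)
s=bot.read_state(); print(s['ee_pos'],T,fz(),s['grip_width'],s['clock'])
c=Cam('side'); c.save('b1.png',(200,180,350,320),4)
E
```

```text
flip j6 [1.8 9. ]
w 9.485853153683498 [-1.7  0.8  5.7]
[ 0.   0.3 -1.1]
[503.9853767  328.69877049 186.62441027] [503.81226676 328.55178995   0.        ] [-0.3  1.  -1.5] 9.616017124929062 60.7083
```

View pics/b1.png

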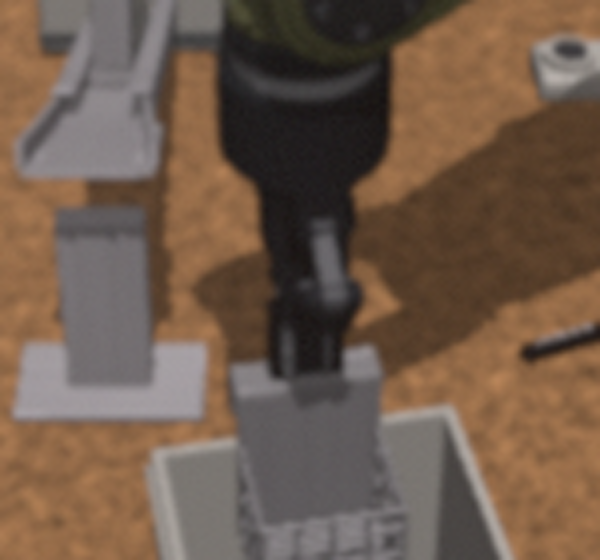

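The basket is inside the tub's far wall, with its back plate at (310,430) just in front of the wall at about (430,410). I'll lower it and feel for contact.

```bash
python3 - <<'E'
from h import *
T=np.array([503.8,328.55,0])
h=line(T+[0,0,147],speed=25,f=5); e=bot.read_state()['ee_pos']; print(h,e,fz())
if e[2]<156:
    bot.move_gripper(30); bot.dwell(.3); line(e+[0,0,130],speed=120)
    bot.move_joints(VIEW); print(bot.read_state()['clock'],fz())
t=avg('top',5); s=Cam('side'); bodies(t); print(find(t))
C=t.cloud(); k=C[160:195,318:358].reshape(-1,3); k=k[(k[:,2]>147)&(k[:,2]<165)][:,:2]
w,v=np.linalg.eigh(np.cov(k.T)); print('knob pca deg',np.degrees(np.arctan2(v[1,1],v[0,1])))
b=C[180:265,80:175].reshape(-1,3); b=b[(b[:,2]>150)&(b[:,2]<190)]; print('tab',len(b),b.mean(0) if len(b) else 0, np.percentile(b[:,2],[50,95]) if len(b) else 0)
cv2.imwrite('pics/end.png',np.hstack([cv2.resize(t.im[110:265,80:410],(480,225)),cv2.resize(s.im[180:384,180:350],(188,225))]))
cv2.imwrite('pics/end2.png',np.hstack([cv2.resize(t.im[185:265,85:170],None,fx=4,fy=4,interpolation=2),cv2.resize(s.im[265:365,220:340],(384,320),interpolation=2)]))
E
```

```text
True [503.79488278 328.57212326 151.04873872] [-1.9 -0.7  4. ]
66.925 [-0.7  0.  -0.5]
rail body tops x: [(12, 23), (20, 16), (28, 19), (36, 19), (44, 22), (52, 29), (76, 7), (84, 17), (92, 21), (100, 19), (108, 20), (116, 22), (140, 9), (148, 25), (156, 21), (164, 24), (172, 25), (180, 17), (196, 13), (204, 22), (212, 24), (220, 19)]
[]
knob pca deg -175.26889211514563
tab 82 [513.89019518 313.68652973 168.60280631] [169.40350243 189.65365882]
```

View pics/end2.png

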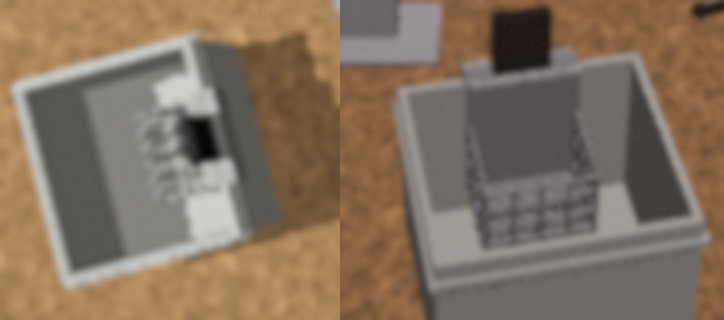

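View pics/end.png

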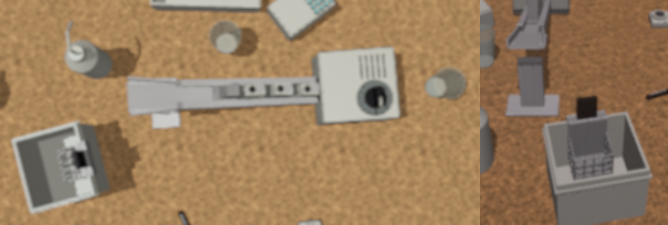

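The basket hangs, with the tab top at 169.5 mm against 170 expected. Before handing in, I'll swing the arm to check the area it was hiding for a fourth cartridge.

```bash
python3 - <<'E'
from h import *
j=list(VIEW); j[0]=-0.1; bot.move_joints(j)
t=Cam('top'); s=Cam('side'); 
cv2.imwrite('pics/last.png',np.hstack([t.im[184:384],s.im[60:260]])[:, :, :] if 0 else np.vstack([t.im[200:384],s.im[80:384]]))
E
```

```text
(no output)
```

View pics/last.png

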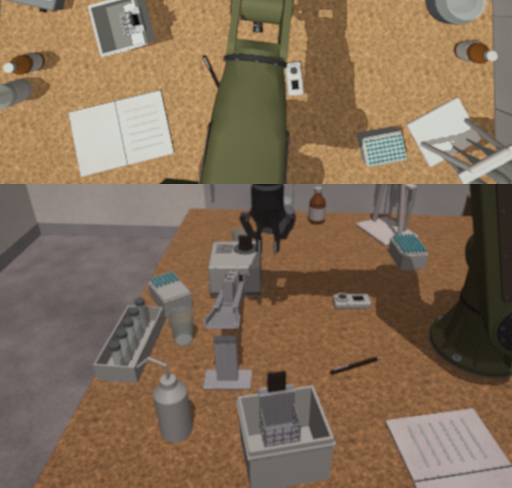

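No fourth cartridge is on the table, and the bottle and cups are standing. I'll hand in.

```bash
python3 - <<'E'
from h import *
bot.move_joints(VIEW); t=avg('top',3); bodies(t); print(find(t)); print(bot.finish_job(), bot.read_state()['clock'])
E
```

```text
rail body tops x: [(12, 24), (20, 16), (28, 22), (36, 19), (44, 19), (52, 28), (60, 5), (76, 7), (84, 17), (92, 21), (100, 20), (108, 18), (116, 25), (140, 8), (148, 25), (156, 23), (164, 23), (172, 24), (180, 17), (196, 13), (204, 20), (212, 26), (220, 19)]
[]
the job is handed in; nothing more can be done
the job is handed in; nothing more can be done
```

The job is done and handed in, at about 70 s of the 210 s allowed.

1. **Dial:** I turned it to zero first. When released, the tool's angle matched the reader's zero direction (5.57°). Later depth fits of the short bar gave 7.4° and then 4.7°, so they disagree with it by up to about 2°. I took that as measurement noise and did not adjust the dial.
2. **Cartridges and follower:** I slid the three cartridges present into the rail, noses downhill, then the follower behind them. The last depth check shows them queued from the stop at a pitch of about 64 mm (the foot is 62 mm), with the follower right behind the third. I swung the arm aside to look for a fourth and found none.
3. **Basket:** It hangs inside the tub on the -y wall, lip over the rim. The tab's top measured 169.5 mm, against 170 mm expected when hung.

The wash bottle and both cups were standing in the last pictures, and none of the cartridges or the follower were seen to move between looks.

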